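Tamp a tote tag flat in the tag press

TASK

A green tote tag is waiting on the sprung plate of the blue tag press, and the plate sits crooked. Take the tamper with the orange handle from its black dock and press it squarely down on the plate until the plate bottoms out level, leaning on it with 12 to 24 N for a good second and never with more than 25 N anywhere on the press; then lift off so that the plate springs back up level, and put the tamper back in its dock without banging it down. Leave the other things on the bench where they are.

Things in the scene. Friction and masses are not known exactly. Their poses are not given: they have to be found in the camera images.
- tamper: Hand tamper of about 0.35 kg (varies): flat aluminium foot 70 (x) x 46 (y) x 18 mm, above it a dark neck 40 x 18 mm up to z = 36, then an orange grip block 60 (x) x 20 (y) mm from z = 36 to z = 68 mm (total height 68). Origin at the centre of the foot's flat underside, z up, x along the long side of foot and grip. Grip it across its 20 mm width (fingers closing along its y) near z = 50 mm. A half turn about z makes no difference to it.
- dock: Fixed low black tray in which the tamper stands at the start, its long side along the dock's long side: 96 (x) x 72 (y) x 10 mm outside, floor at z = 4 mm, recess 80 x 56 mm inside a 6 mm high lip (5 mm play on each side of the tamper's foot). Origin at the centre of its underside, z up, x along its long side. The tamper belongs standing upright on the recess floor, its origin 4 mm above the dock's.
- press: Tag press, a fixed blue housing 150 (x) x 120 (y) x 60 mm high with a rectangular well 77 (x) x 53 (y) mm in its top, edged in yellow; the tamper's foot fits the well, long side along long side, with 3.5 mm play on each side (the mouth has a 3 mm bevel). Origin at the centre of its underside, z up, x along the well's long side; the well's mouth lies at z = 60 mm.
- plate_top (a point): Centre of the top face of the aluminium plate (68 x 44 mm, with a green and white tag on it) in the press's well; z is the plate's own normal, x along its long side. At rest it lies 6 mm below the mouth of the well. The plate stands on a sprung stem with a stiff ball joint (about 0.05 N m of friction about either axis, free to 0.13 rad): it starts crooked by 0.05 to 0.12 rad, stays as it is set, and a flat foot pressed on it turns it level.
- stem (a joint): How far the plate has been pressed down, in m: 0 at rest (up). It bottoms out on a flat stop of firm rubber hidden under the plate, which has been set anew each time somewhere between 7 and 13 mm of travel and cannot be seen: feel for it. Up to there the spring pushes back with about 2 N at first touch, rising by 0.4 N/mm to 5 to 7 N just before the stop; on the stop the force climbs steeply, by about 12 N/mm. The spring lifts the plate again when released.
- carton: Bystander, loose: green shipping carton, 100 x 170 x 65 mm. Origin at the centre of its underside. Leave it alone.
- parcel: Bystander, loose: brown parcel with yellow tape, 160 x 120 x 80 mm. Origin at the centre of its underside. Leave it alone.
- tape_roll: Bystander, loose: yellow roll of packing tape lying flat, 100 mm across, 48 mm high. Origin at the centre of its underside. Leave it alone.
- scanner: Bystander, loose: black and grey hand barcode scanner, about 175 x 62 x 32 mm. Origin at the centre of its underside. Leave it alone.
- cutter: Bystander, loose: red box cutter, 140 x 26 x 14 mm. Origin at the centre of its underside. Leave it alone.
- mug: Bystander, loose: white mug, 80 mm across, 95 mm high. Origin at the centre of its underside. Leave it alone.
- tag_stack: Bystander, loose: strapped stack of green tags, 60 x 40 x 24 mm. Origin at the centre of its underside. Leave it alone.
Things that resemble listed ones, but are neither listed nor needed, are in the scene too. Several things have the shape of the press; the one meant has the colours described above.

How it is judged:
By the outcome, as a careful person would: the job done as asked, in the order asked, and still so for the second after the job is handed in, with the robot touching nothing.
It also fails if it takes over 61 s, if anything falls off the work surface, if the arm or the gripper's body presses on something with over 40 N, if the wrist force passes 120 N, or if a joint passes its speed limit or range.

ROBOT

A 6-joint arm with a two-finger parallel gripper is mounted at the origin on the work surface. World frame = base frame: x ahead of the robot, y to its left, z up, the work surface at z = 0. Lengths are in m, angles in rad, forces in N, time in s.
With the tool pointing down it reaches from about 0.25 to 0.725 m from the base axis. Payload 4 kg.
Tool frame: the origin (TCP) lies midway between the tips of the shut fingers; the grasp point (between the pads) lies 19 mm behind it (bot.grip_point_offset is the distance from the TCP to the grasp point, in m); z points along the fingers, y is the line along which they close (so a half turn about z gives the same grasp; the last joint's range is limited). The gripper opens to 85 mm and grips with 20 to 120 N. Pads are 22 mm wide; open, the fingers measure 114 mm over their backs; the gripper's body (76 mm by 85 mm) begins 54 mm behind the grasp point. The pads swing forward as they close: fully open they stand 13 mm farther back than shut.
Start: joints at [1.112, 0.241, 0.005, 1.335, 0, 1.571], TCP at [0.221, 0.448, 0.231] pointing down, gripper open.
Joint ranges: [-2.72, 2.72], [-1.05, 1.87], [-1.09, 1.28], [-1.99, 2.15], [-1.42, 1.44], [-3.14, 3.14]. Speed limits (rad/s): [2.79, 2.79, 3.14, 3.14, 3.14, 3.14].

INTERFACE

Orientations are given as a unit quaternion [x, y, z, w].
In Python, from workcell import bot gives the robot as it stands.
- The arm moves only by the tool step_arm, never from a script. Its argument "targets" is text: rows parted by semicolons, each of 7 numbers parted by spaces: the opening, from -1 (shut) to 1 (fully open), so that 0 is half open, then the shift along the world's x, y, z normalised to -1 to 1, where 1 is 0.5 m, then the turn, a rotation vector about the world's x, y, z normalised to -1 to 1, where 1 is pi/4 rad. In form: gripper x y z wx wy wz; .... A call has 1 to 10 rows; each row is the pose to reach, as a shift and turn from the pose commanded when the call began; what a row does not reach only later rows make up. A row lasts 1/12 s, in which the tool goes at most 41.7 mm and 7.16 degrees, less where a joint would pass 70% of its speed; a pose out of reach is approached as far as the arm can. A call with a number of a shift or a turn outside -1 to 1 is refused whole. A call with a gripper value outside its range is refused whole. The fingers move at their own pace and stop on an object; the grip force is fixed at half the most. Time passes only in rows, so rows that repeat a pose let the fingers close. It gives the time, the measured TCP pose, the force, the opening and the grip force at its end, in the units of the state.
- bot.get_obs(): the state, without advancing time (a new reading comes with each control period).
- bot.camera(name): name is "scene" or "top"; returns the picture (400x640x3 uint8, red, green, blue); there is no depth.
- bot.camera_info(name): a dict with "vertical_fov" (degrees; the focal length in pixels is half the picture's height over the tangent of half this angle, whatever the lens; pixels are square), "cx", "cy" (the principal point, pixels), "pose" (4x4, takes a point from camera to world coordinates). Camera axes: x right, y up, looking along -z (the intrinsics and any distortion apply to the point x, -y, -z); pixel columns grow to the right and rows downward; lengths in m; the calibration is good to about 2 mm. A picture is of the moment at which its call begins. camera_info takes no time and is no camera call.
- bot.job_done(): hands the job in; it is judged then, once.
The state is a dict: "clock": time; "joint_pos": joint angles; "joint_vel": joint speeds; "tau": joint torques, N m; "eef_pos": TCP position; "tool_rot": TCP orientation; "ft_force": force on the tool from outside, world axes, zero at the start; "ft_torque": the same for the moment, N m; "grip_width": finger opening in m; "grasp_force": force on a finger pad.
Only numpy, scipy, OpenCV 4.12 (cv2) and the standard library are available. Lean on these libraries where they do the work, as an engineer would, in place of code of your own. Each camera call takes 0.05 s, during which the arm holds its last target. There are 200 camera calls.

## Working session

There is one attempt and no reset: what is moved stays moved. The work goes in short steps, Python scripts to look and compute and a tool call to move; the robot and the scene stay as the last step left them, time stands still between calls to the robot, and variables do not carry over. Pictures are saved under pics/ and viewed, at most 13 in all, crops included, and the job is handed in when it is done.

Besides the shell and the picture viewer there is one more tool, called after "Request:" as name(argument=value, ...) on one line, values as JSON. step_arm: Moves the arm, as the interface text tells. Scaled input: -1 to 1 covers 0.5 m each way for a shift and pi/4 rad each way for a turn. Its arguments: {"type":"object","properties":{"targets":{"type":"string"}},"required":["targets"]}

```bash
mkdir -p pics; python3 - <<'E'
from workcell import bot
import cv2,numpy as np
for n in("scene","top"):
    cv2.imwrite(f"pics/{n}0.png",bot.camera(n)[:,:,::-1])
    i=bot.camera_info(n);print({k:(np.round(v,4).tolist() if k=="pose" else v) for k,v in i.items()})
print(bot.get_obs(),bot.grip_point_offset)
E
```

```text
{'vertical_fov': 47.12621738508096, 'cx': 320.65567941734173, 'cy': 201.7578447483547, 'pose': [[-0.451, -0.7172, 0.5312, 1.2445], [0.8924, -0.3716, 0.2559, 0.3707], [0.0139, 0.5895, 0.8077, 1.1976], [0.0, 0.0, 0.0, 1.0]]}
{'vertical_fov': 47.230315492903735, 'cx': 313.6580065072075, 'cy': 200.36978211134092, 'pose': [[-0.0275, 0.998, -0.0565, 0.4107], [-0.9996, -0.0276, -0.002, 0.0032], [-0.0035, 0.0565, 0.9984, 1.5131], [0.0, 0.0, 0.0, 1.0]]}
{'clock': 0.1, 'joint_pos': array([ 1.11195633e+00,  2.41339455e-01,  3.85041597e-03,  1.33521518e+00,
       -1.95415148e-05,  1.57084657e+00]), 'joint_vel': array([ 0.00028516, -0.0015158 ,  0.00288924,  0.00076811,  0.00059467,
       -0.00053651]), 'tau': array([ 1.39058243e-04, -3.73139048e+01,  2.53010094e+01,  1.08698301e-02,
       -1.71344901e-06,  7.88083497e-06]), 'eef_pos': array([0.22120436, 0.44776432, 0.23049783]), 'tool_rot': array([ 2.27437105e-01,  9.73792305e-01, -9.31176898e-04, -2.07401014e-04]), 'ft_force': array([ 0.27799496, -0.5910838 ,  0.54345649]), 'ft_torque': array([0.00193767, 0.03169417, 0.00809471]), 'grasp_force': 0.0, 'grip_width': 0.08541908479389448} 0.0187
```

View pics/top0.png

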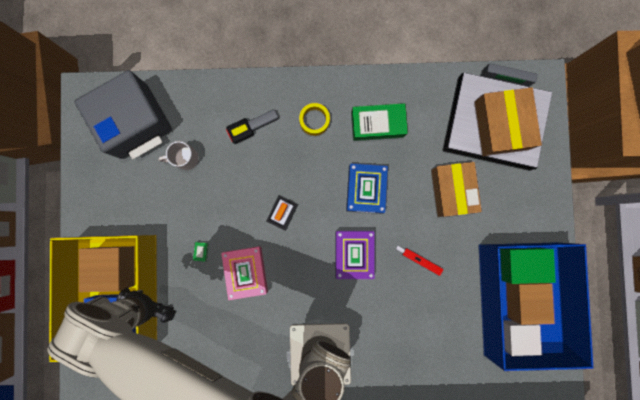

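View pics/scene0.png

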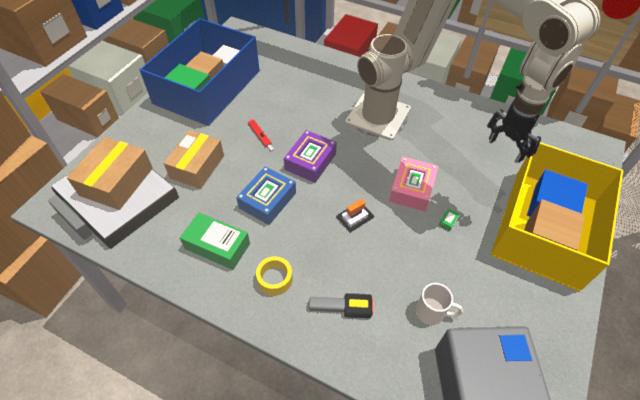

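Three things have the press's shape in the top view: blue at (368,188), purple at (355,254) and pink at (244,273). The blue one with the yellow-edged well fits the description. The tamper in its black dock is at (282,211) in top and (355,213) in scene. I'll confirm with enlarged crops.

```bash
python3 - <<'E'
import cv2,numpy as np
def c(n,u,v):
    im=cv2.imread(f"pics/{n}0.png")[v-30:v+30,u-40:u+40]
    im=cv2.resize(im,(400,300),interpolation=cv2.INTER_CUBIC)
    for k in range(0,80,10):
        cv2.putText(im,str(u-40+k),(k*5,8),0,.3,(0,255,255)); cv2.line(im,(k*5,10),(k*5,14),(0,255,255))
    for k in range(10,60,10):
        cv2.putText(im,str(v-30+k),(0,k*5+3),0,.3,(0,255,255)); cv2.line(im,(20,k*5),(24,k*5),(0,255,255))
    return im
cv2.imwrite("pics/crop.png",np.vstack([np.hstack([c("top",282,211),c("top",368,188)]),np.hstack([c("scene",355,213),c("scene",266,194)])]))
E
```

```text
(no output)
```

View pics/crop.png

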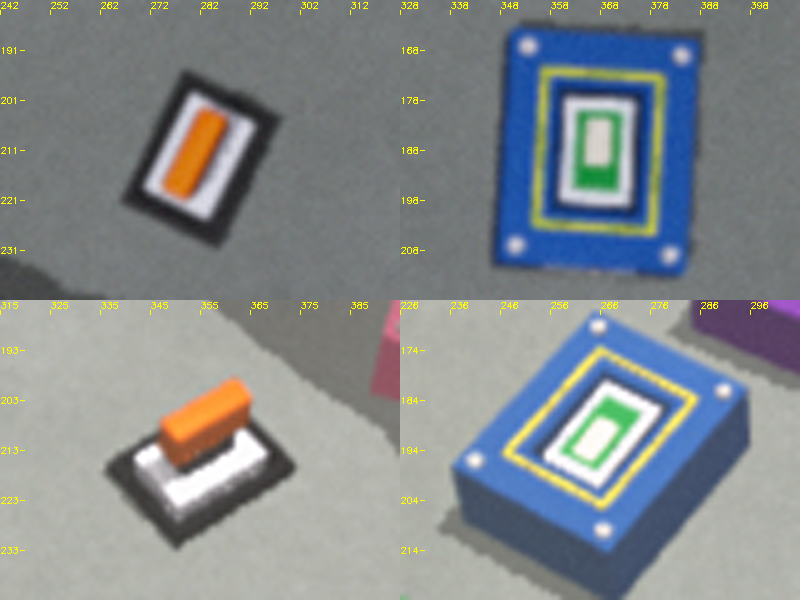

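The crop confirms it: the blue press has the yellow edge and a green/white tag, and the orange-handled tamper stands in the black dock. Next I'll fit poses from both cameras.

```bash
cat > h.py <<'E'
import numpy as np,cv2
from workcell import bot
from scipy.optimize import least_squares
I={n:bot.camera_info(n) for n in("top","scene")}
def proj(n,P):
    i=I[n];T=np.array(i["pose"]);f=200/np.tan(np.radians(i["vertical_fov"]/2))
    q=(np.atleast_2d(P)-T[:3,3])@T[:3,:3]
    return np.c_[i["cx"]+f*q[:,0]/-q[:,2], i["cy"]-f*q[:,1]/-q[:,2]]
S=np.array([[1,1],[1,-1],[-1,-1],[-1,1]])
def rect(x,y,a,L,W,z):
    c,s=np.cos(a),np.sin(a);p=S*[L/2,W/2]
    return np.c_[x+c*p[:,0]-s*p[:,1],y+s*p[:,0]+c*p[:,1],np.full(4,z)]
def px(pts,ox,oy,cx,cy): return (np.array(pts)-[cx,cy]+.5)/5-.5+[ox,oy]
def match(n,P,q): # nearest-corner residuals
    p=proj(n,P);return np.concatenate([p[np.argmin(((p-k)**2).sum(1))]-k for k in q])
E
python3 - <<'E'
from h import *
pr={"top":([(528,46),(682,55),(515,245),(670,255)],[(541,67),(665,75),(656,235),(532,228)],(328,158,400,0)),
"scene":([(599,326),(724,390),(603,530),(475,460)],[(600,346),(698,399),(602,509),(503,452)],(226,164,400,300))}
for cams in(["top"],["scene"],["top","scene"]):
    def f(p): return np.concatenate([np.r_[match(n,rect(*p[:3],p[3],p[4],.06),px(pr[n][0],*pr[n][2])),match(n,rect(*p[:3],p[5],p[6],.06),px(pr[n][1],*pr[n][2]))] for n in cams])
    r=least_squares(f,[.45,-.15,0,.13,.1,.1,.08]);print("press",cams,np.round(r.x,4),np.abs(r.fun).max().round(2))
    print(' shift',np.round(r.fun.reshape(-1,8,2).mean(1),2).tolist())
ta={"top":([(203,107),(229,121),(188,198),(162,185)],(242,181,0,0)),"scene":([(160,417),(178,436),(252,394),(236,377)],(315,183,0,300))}
do={"top":([(185,70),(283,117),(222,248),(121,201)],(242,181,0,0)),"scene":([(105,468),(296,467)],(315,183,0,300))}
for nm,d,L,W,z in(("tamper",ta,.06,.02,.072),("dock",do,.096,.072,.010)):
  for cams in(["top"],["scene"],["top","scene"]):
    f=lambda p:np.concatenate([match(n,rect(*p,L,W,z),px(d[n][0],*d[n][1])) for n in cams])
    r=least_squares(f,[.4,.1,-.4]);print(nm,cams,np.round(r.x,4),np.round(r.fun,2))
E
```

```text
press ['top'] [ 0.5286 -0.1659 -0.0921  0.1278  0.0985 -0.1028  0.0791] 0.21
 shift [[-0.0, -0.0]]
press ['scene'] [ 0.5297 -0.1651 -0.0979  0.129   0.0979 -0.1017  0.0771] 0.3
 shift [[0.0, 0.0]]
press ['top', 'scene'] [ 2.0564 -0.3133 -0.0963 -3.0676  0.0982 -3.0686  0.0782] 20.3
 shift [[-0.06, -0.32], [0.1, -0.37]]
tamper ['top'] [0.4464 0.0847 1.0584] [-0.01  6.35 -5.21  3.55  0.01 -6.24  5.21 -3.64]
tamper ['scene'] [0.4437 0.0888 0.916 ] [ 6.39 -1.03  2.79 -4.83 -6.21  1.3  -3.01  4.7 ]
tamper ['top', 'scene'] [ 0.4779  0.1368 -2.1509] [-0.09  6.37 -5.29  3.57 -0.44 -6.43  4.76 -3.83  6.33 -1.09  2.73 -4.89
 -6.52  0.89 -3.32  4.29]
dock ['top'] [ 0.4162  0.1325 -0.4681] [ -6.34  13.13  -6.16  13.07   6.04 -13.13   6.46 -13.07]
dock ['scene'] [ 0.464   0.1146 -0.4437] [ 0.02 -0.   -0.02  0.  ]
dock ['top', 'scene'] [ 0.4604  0.112  -0.4622] [-0.52 -0.41 -0.31 -0.62 -0.49 -0.3  -0.14 -0.16 -0.24 -1.44 -0.3  -0.85]
```

```bash
python3 - <<'E'
from h import *
pr={"top":([(528,46),(682,55),(515,245),(670,255)],[(541,67),(665,75),(656,235),(532,228)],(328,158,400,0)),
"scene":([(599,326),(724,390),(603,530),(475,460)],[(600,346),(698,399),(602,509),(503,452)],(226,164,400,300))}
f=lambda p:np.concatenate([np.r_[match(n,rect(*p[:3],p[3],p[4],.06),px(pr[n][0],*pr[n][2])),match(n,rect(*p[:3],p[5],p[6],.06),px(pr[n][1],*pr[n][2]))] for n in pr])
r=least_squares(f,[.529,-.1655,-.095,.129,.098,.102,.078]);print("press",np.round(r.x,4),np.abs(r.fun).max().round(2))
ta={"top":([(203,107),(229,121),(188,198),(162,185)],(242,181,0,0)),"scene":([(160,417),(178,436),(252,394),(236,377)],(315,183,0,300))}
do={"top":([(185,70),(283,117),(222,248),(121,201)],(242,181,0,0)),"scene":([(105,468),(296,467)],(315,183,0,300))}
for nm,d,L,W,z in(("tamper",ta,.06,.02,.072),("dock",do,.096,.072,.010)):
  for cams in(["top"],["scene"],["top","scene"]):
    f=lambda p:np.concatenate([match(n,rect(*p,L,W,z),px(d[n][0],*d[n][1])) for n in cams])
    r=least_squares(f,[.462,.113,-.46]);print(nm,cams,np.round(r.x,4),np.round(r.fun,2))
from scipy.spatial.transform import Rotation as R
o=bot.get_obs();print(R.from_quat(o["tool_rot"]).as_matrix().round(3))
E
```

```text
press [ 0.5291 -0.1656 -0.0951  0.1284  0.0982  0.1023  0.0782] 0.46
tamper ['top'] [ 0.4612  0.1109 -0.5102] [ 0.15 -0.75  0.55 -0.61 -0.15  0.85 -0.56  0.5 ]
tamper ['scene'] [ 0.4616  0.1126 -0.5042] [-0.57 -0.02 -0.24  0.69  0.8   0.13  0.02 -0.85]
tamper ['top', 'scene'] [ 0.4613  0.1117 -0.5073] [-0.16 -0.79  0.26 -0.66 -0.39  0.83 -0.81  0.49 -0.8  -0.22 -0.49  0.5
  0.59 -0.02 -0.17 -1.01]
dock ['top'] [ 0.4591  0.1108 -0.469 ] [-0.03 -0.06  0.11 -0.14 -0.25  0.1   0.17  0.11]
dock ['scene'] [ 0.464   0.1146 -0.4437] [ 0.02 -0.   -0.02  0.  ]
dock ['top', 'scene'] [ 0.4604  0.112  -0.4622] [-0.52 -0.41 -0.31 -0.62 -0.49 -0.3  -0.14 -0.16 -0.24 -1.44 -0.3  -0.85]
[[-0.897  0.443 -0.001]
 [ 0.443  0.897 -0.002]
 [-0.    -0.002 -1.   ]]
```

Request:
step_arm(targets="1 0.481 -0.672 -0.16 0 0 -0.05;1 0.481 -0.672 -0.16 0 0 -0.05;1 0.481 -0.672 -0.16 0 0 -0.05;1 0.481 -0.672 -0.16 0 0 -0.05;1 0.481 -0.672 -0.16 0 0 -0.05;1 0.481 -0.672 -0.16 0 0 -0.05;1 0.481 -0.672 -0.16 0 0 -0.05;1 0.481 -0.672 -0.16 0 0 -0.05;1 0.481 -0.672 -0.16 0 0 -0.05;1 0.481 -0.672 -0.16 0 0 -0.05")

```text
clock: 0.93
eef_pos: [0.46, 0.1137, 0.1515]
tool_rot: [0.247, 0.969, -0.0, -0.0]
ft_force: [0.7, 0.3, -0.1]
grip_width: 0.0853
grasp_force: 0.0
```

Request:
step_arm(targets="1 0 0 0 0 0 0;1 0 0 0 0 0 0;1 0 0 0 0 0 0;1 0 0 0 0 0 0;1 0 0 0 0 0 0")

```text
clock: 1.35
eef_pos: [0.4589, 0.117, 0.1524]
tool_rot: [0.245, 0.969, 0.0, 0.0]
ft_force: [0.3, -0.4, 0.3]
grip_width: 0.0855
grasp_force: 0.0
```

```bash
python3 - <<'E'
from h import *
from scipy.spatial.transform import Rotation as R
o=bot.get_obs();print(o["eef_pos"],R.from_quat(o["tool_rot"]).as_matrix().round(4).tolist(),o["ft_force"])
cs=[]
for n,u,v in(("top",282,211),("scene",355,200)):
    im=bot.camera(n)[:,:,::-1];cs.append(cv2.resize(im[v-30:v+30,u-40:u+40],(400,300),interpolation=cv2.INTER_CUBIC))
cv2.imwrite("pics/pre.png",np.hstack(cs))
E
```

```text
[0.4588885  0.11697207 0.15236272] [[-0.8798, 0.4754, 0.0001], [0.4754, 0.8798, 0.0003], [0.0, 0.0003, -1.0]] [ 0.34774611 -0.41775249  0.34309287]
```

View pics/pre.png

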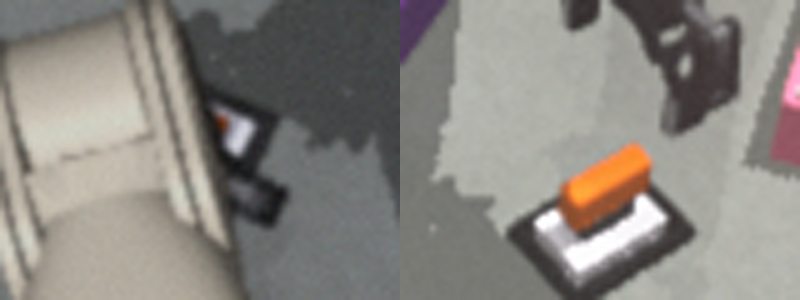

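The gripper stands above the tamper, which is at about (605,190) in the right crop, and the fingers straddle its width. Now I'll descend.

Request:
step_arm(targets="1 0.005 -0.0105 -0.05 0 0 0;1 0.005 -0.0105 -0.1 0 0 0;1 0.005 -0.0105 -0.15 0 0 0;1 0.005 -0.0105 -0.19 0 0 0;1 0.005 -0.0105 -0.215 0 0 0;1 0.005 -0.0105 -0.235 0 0 0;1 0.005 -0.0105 -0.235 0 0 0;1 0.005 -0.0105 -0.235 0 0 0")

```text
clock: 2.12
eef_pos: [0.4614, 0.111, 0.0345]
tool_rot: [0.246, 0.969, -0.0, -0.0]
ft_force: [0.5, -0.2, 1.1]
grip_width: 0.0852
grasp_force: 0.0
```

Request:
step_arm(targets="-1 0 0 0 0 0 0;-1 0 0 0 0 0 0;-1 0 0 0 0 0 0;-1 0 0 0 0 0 0;-1 0 0 0 0 0 0;-1 0 0 0 0 0 0;-1 0 0 0 0 0 0;-1 0 0 0 0 0 0")

```text
clock: 2.78
eef_pos: [0.4626, 0.1107, 0.035]
tool_rot: [0.246, 0.969, 0.0, 0.0]
ft_force: [0.3, 2.2, 2.4]
grip_width: 0.0194
grasp_force: 61.9
```

Request:
step_arm(targets="-1 0 0 0.02 0 0 0;-1 0 0 0.05 0 0 0;-1 0 0 0.1 0 0 0;-1 0 0 0.15 0 0 0;-1 0 0 0.2 0 0 0;-1 0 0 0.24 0 0 0;-1 0 0 0.24 0 0 0;-1 0 0 0.24 0 0 0;-1 0 0 0.24 0 0 0;-1 0 0 0.24 0 0 0")

```text
clock: 3.62
eef_pos: [0.4604, 0.1099, 0.1525]
tool_rot: [0.246, 0.969, -0.001, -0.002]
ft_force: [-0.5, -0.2, -2.9]
grip_width: 0.0193
grasp_force: 61.3
```

```bash
python3 - <<'E'
from h import *
o=bot.get_obs();print(o["eef_pos"],o["tool_rot"],o["ft_force"],o["ft_torque"],o["grip_width"])
p=proj("scene",np.r_[o["eef_pos"][:2],o["eef_pos"][2]-.02])[0].astype(int);u,v=p
print(p)
im=bot.camera("scene")[:,:,::-1];im=im[v-45:v+45,u-60:u+60]
cv2.imwrite("pics/held.png",cv2.resize(im,(800,600),interpolation=cv2.INTER_CUBIC))
E
```

```text
[0.46038599 0.10994527 0.15249205] [ 0.24649981  0.9691403  -0.00107368 -0.00194221] [-0.47928096 -0.17568907 -2.92526644] [-0.05313932  0.02674459 -0.03475176] 0.01933612008139957
[356 191]
```

View pics/held.png

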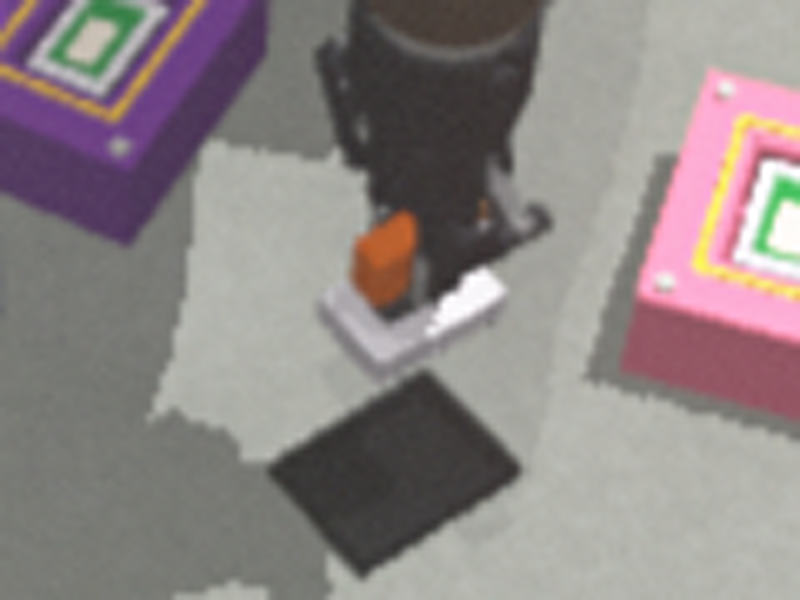

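```bash
python3 - <<'E'
from h import *
from scipy.spatial.transform import Rotation as R
q=lambda p:(np.array(p)+.5)/(20/3)-.5+[296,146]
for nm,pts,L,W,z,n in(("foot",[(320,297),(380,363),(507,287)],.07,.046,.1395,"scene"),("dock",[(267,468),(428,372),(522,467),(362,577)],.096,.072,.010,"scene")):
    r=least_squares(lambda p:match(n,rect(*p,L,W,z),q(pts)),[.461,.111,-.48]);print(nm,np.round(r.x,4),np.round(r.fun,2))
o=bot.get_obs();M=R.from_quat(o["tool_rot"]).as_matrix();print(M.round(4),np.arctan2(-M[0,1],M[1,1]))
E
```

```text
foot [ 0.4591  0.1105 -0.4669] [-0.47 -0.31  0.43  0.1   0.04  0.2 ]
dock [ 0.4636  0.1148 -0.4638] [ 0.11  0.06 -0.42 -0.07  0.06  0.65  0.23 -0.61]
[[-0.8785  0.4777 -0.0041]
 [ 0.4777  0.8785 -0.001 ]
 [ 0.0031 -0.0029 -1.    ]] -0.49808015015568363
```

Request:
step_arm(targets="-1 0.007 -0.028 0 0 0 0.03;-1 0.023 -0.092 0 0 0 0.09;-1 0.043 -0.174 0 0 0 0.17;-1 0.065 -0.26 0 0 0 0.25;-1 0.087 -0.347 0 0 0 0.33;-1 0.107 -0.43 0 0 0 0.41;-1 0.122 -0.49 0 0 0 0.47;-1 0.132 -0.53 0 0 0 0.5;-1 0.137 -0.551 0 0 0 0.513;-1 0.137 -0.551 0 0 0 0.513")

```text
clock: 4.5
eef_pos: [0.5301, -0.1678, 0.1527]
tool_rot: [0.05, 0.999, -0.0, -0.001]
ft_force: [0.0, 0.4, -4.1]
grip_width: 0.0195
grasp_force: 61.1
```

Request:
step_arm(targets="-1 0 0 -0.02 0 0 0;-1 0 0 -0.045 0 0 0;-1 0 0 -0.07 0 0 0;-1 0 0 -0.085 0 0 0;-1 0 0 -0.085 0 0 0;-1 0 0 -0.085 0 0 0;-1 0 0 -0.085 0 0 0;-1 0 0 -0.085 0 0 0")

```text
clock: 5.17
eef_pos: [0.5312, -0.1649, 0.1129]
tool_rot: [0.047, 0.999, -0.0, 0.001]
ft_force: [0.6, -0.0, -3.2]
grip_width: 0.0191
grasp_force: 61.0
```

```bash
python3 - <<'E'
from h import *
from scipy.spatial.transform import Rotation as R
o=bot.get_obs();M=R.from_quat(o["tool_rot"]).as_matrix();print(o["eef_pos"],M.round(4).tolist(),np.arctan2(-M[0,1],M[1,1]),o["ft_force"],o["ft_torque"])
cs=[]
for n,u,v in(("scene",266,190),("top",368,188)):
    im=bot.camera(n)[:,:,::-1];cs.append(cv2.resize(im[v-40:v+40,u-27:u+27] if n=="top" else im[v-40:v+40,u-40:u+40],None,fx=6,fy=6,interpolation=cv2.INTER_CUBIC))
cv2.imwrite("pics/hover.png",np.hstack(cs)[:,:800])
E
```

```text
[ 0.53118516 -0.16492075  0.11291072] [[-0.9955, 0.0945, 0.0016], [0.0945, 0.9955, -0.0005], [-0.0016, -0.0003, -1.0]] -0.09463085610885648 [ 0.59712184 -0.03686039 -3.21248296] [ 0.06473977 -0.06885337 -0.02548386]
```

View pics/hover.png

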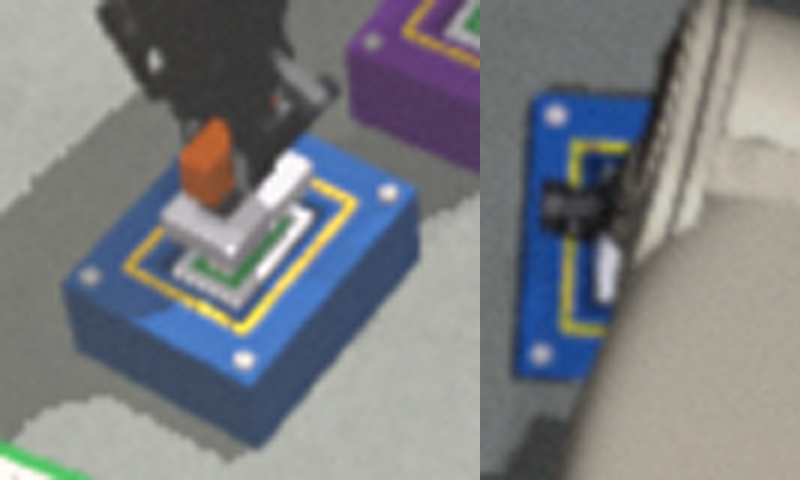

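```bash
python3 - <<'E'
from h import *
q=lambda p:(np.array(p)+.5)/6-.5+[226,150]
for nm,pts,L,W,z in(("foot",[(162,213),(237,250),(312,160)],.07,.046,.0999),("footbot",[(164,229),(239,269),(312,177)],.07,.046,.0819),("bolts",[(90,275),(388,192),(244,360)],.1284,.0982,.06),("yel",[(125,267),(243,333),(356,205)],.1023,.0782,.06)):
    r=least_squares(lambda p:match("scene",rect(*p,L,W,z),q(pts)),[.5291,-.1656,-.095]);print(nm,np.round(r.x,4),np.round(r.fun,2))
E
```

```text
foot [ 0.5288 -0.1639 -0.0626] [-0.15  0.12 -0.12  0.15  0.28 -0.3 ]
footbot [ 0.5267 -0.1661 -0.0613] [-0.12  0.35 -0.21 -0.17  0.34 -0.19]
bolts [ 0.5294 -0.1657 -0.0939] [-0.04  0.04  0.02  0.05  0.02 -0.08]
yel [ 0.53   -0.1648 -0.1022] [-0.61  0.05  0.03  0.28  0.6  -0.39]
```

The right view is hidden by the arm. In the left view the foot (front corner at 237,250) hovers over the well, about 1.5 mm short in x and turned slightly. I'll correct this and come down gently.

Request:
step_arm(targets="-1 0.003 -0.001 -0.008 0 0 -0.02;-1 0.003 -0.001 -0.016 0 0 -0.02;-1 0.003 -0.001 -0.024 0 0 -0.02;-1 0.003 -0.001 -0.032 0 0 -0.02;-1 0.003 -0.001 -0.036 0 0 -0.02;-1 0.003 -0.001 -0.036 0 0 -0.02;-1 0.003 -0.001 -0.036 0 0 -0.02;-1 0.003 -0.001 -0.036 0 0 -0.02")

```text
clock: 5.93
eef_pos: [0.5321, -0.1656, 0.0942]
tool_rot: [0.055, 0.998, -0.0, 0.0]
ft_force: [0.4, -0.3, -3.4]
grip_width: 0.0192
grasp_force: 61.1
```

```bash
python3 - <<'E'
from h import *
from scipy.spatial.transform import Rotation as R
o=bot.get_obs();M=R.from_quat(o["tool_rot"]).as_matrix();print(o["eef_pos"],M[:,2].round(4),np.arctan2(-M[0,1],M[1,1]),o["ft_force"],o["ft_torque"])
im=bot.camera("scene")[:,:,::-1]
cv2.imwrite("pics/hover2.png",cv2.resize(im[165:210,236:296],(800,600),interpolation=cv2.INTER_CUBIC))
E
```

```text
[ 0.53213722 -0.16562923  0.09419418] [ 2.e-04 -0.e+00 -1.e+00] -0.11091443954429954 [ 0.39452689 -0.26363743 -3.43816693] [ 0.02938491 -0.05614826  0.02558411]
```

View pics/hover2.png

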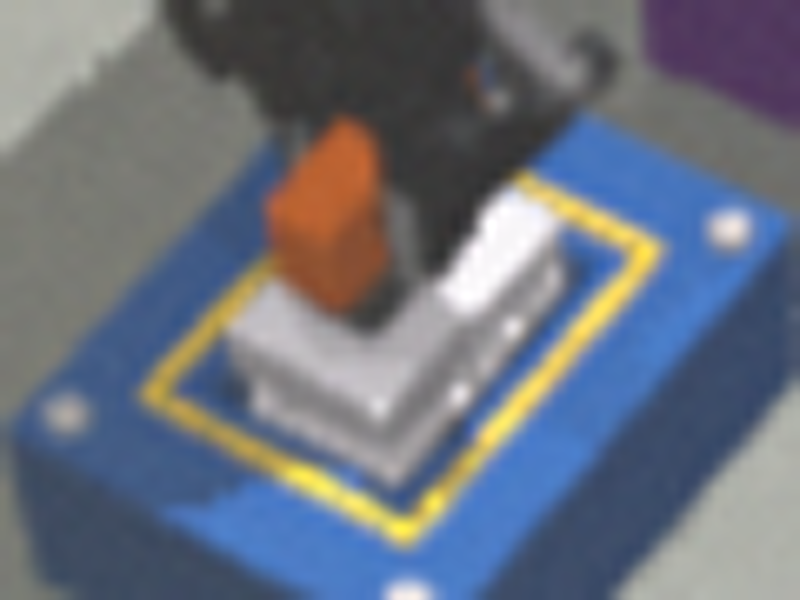

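```bash
python3 - <<'E'
from h import *
q=lambda p:(np.array(p)+.5)/(40/3)-.5+[236,165]
for nm,pts,L,W,z in(("foot",[(230,333),(385,420),(563,220)],.07,.046,.0812),("yel",[(145,393),(405,545),(663,248)],.1023,.0782,.06),("bolts",[(67,412),(730,229)],.1284,.0982,.06)):
    r=least_squares(lambda p:match("scene",rect(*p,L,W,z),q(pts)),[.5291,-.1656,-.095]);print(nm,np.round(r.x,4),np.round(r.fun,2))
E
```

```text
foot [ 0.5324 -0.1633 -0.0976] [-0.35  0.02  0.13  0.03  0.22 -0.07]
yel [ 0.5296 -0.1649 -0.1012] [-0.55  0.03  0.27 -0.16  0.29  0.11]
bolts [ 0.5295 -0.1656 -0.0961] [-0.02  0.01  0.02 -0.01]
```

The foot is now parallel to the yellow edge and centred to about 1 mm. I'll nudge it by -1 mm in x and feel downward.

Request:
step_arm(targets="-1 -0.002 -0.001 0 0 0 0;-1 -0.002 -0.001 -0.002 0 0 0;-1 -0.002 -0.001 -0.004 0 0 0;-1 -0.002 -0.001 -0.006 0 0 0;-1 -0.002 -0.001 -0.008 0 0 0;-1 -0.002 -0.001 -0.008 0 0 0;-1 -0.002 -0.001 -0.008 0 0 0")

```text
clock: 6.57
eef_pos: [0.5309, -0.166, 0.09]
tool_rot: [0.055, 0.998, 0.0, -0.0]
ft_force: [0.1, -0.1, -3.1]
grip_width: 0.0195
grasp_force: 61.1
```

Request:
step_arm(targets="-1 0 0 -0.002 0 0 0;-1 0 0 -0.004 0 0 0;-1 0 0 -0.006 0 0 0;-1 0 0 -0.006 0 0 0;-1 0 0 -0.006 0 0 0")

```text
clock: 6.98
eef_pos: [0.531, -0.1661, 0.0871]
tool_rot: [0.055, 0.998, 0.0, -0.0]
ft_force: [0.8, -0.3, -2.9]
grip_width: 0.0196
grasp_force: 61.3
```

Request:
step_arm(targets="-1 0 0 -0.002 0 0 0;-1 0 0 -0.004 0 0 0;-1 0 0 -0.004 0 0 0;-1 0 0 -0.004 0 0 0")

```text
clock: 7.32
eef_pos: [0.5308, -0.166, 0.0851]
tool_rot: [0.055, 0.998, 0.0, -0.0]
ft_force: [-1.3, 0.5, -0.8]
grip_width: 0.0196
grasp_force: 61.4
```

Request:
step_arm(targets="-1 0 0 -0.002 0 0 0;-1 0 0 -0.004 0 0 0;-1 0 0 -0.004 0 0 0;-1 0 0 -0.004 0 0 0")

```text
clock: 7.65
eef_pos: [0.5309, -0.1659, 0.0831]
tool_rot: [0.055, 0.998, 0.0, -0.0]
ft_force: [-0.9, 0.4, 0.5]
grip_width: 0.0193
grasp_force: 61.5
```

Request:
step_arm(targets="-1 0 0 -0.002 0 0 0;-1 0 0 -0.004 0 0 0;-1 0 0 -0.004 0 0 0;-1 0 0 -0.004 0 0 0")

```text
clock: 7.98
eef_pos: [0.531, -0.166, 0.0811]
tool_rot: [0.055, 0.998, 0.0, 0.0]
ft_force: [-1.3, 1.9, 1.3]
grip_width: 0.0194
grasp_force: 61.6
```

Request:
step_arm(targets="-1 0 0 -0.002 0 0 0;-1 0 0 -0.004 0 0 0;-1 0 0 -0.004 0 0 0;-1 0 0 -0.004 0 0 0")

```text
clock: 8.32
eef_pos: [0.5311, -0.166, 0.0791]
tool_rot: [0.055, 0.998, 0.0, 0.0]
ft_force: [-3.3, 1.7, 0.9]
grip_width: 0.0193
grasp_force: 61.7
```

Request:
step_arm(targets="-1 0 0 -0.001 0 0 0;-1 0 0 -0.001 0 0 0;-1 0 0 -0.001 0 0 0")

```text
clock: 8.57
eef_pos: [0.5311, -0.1661, 0.0787]
tool_rot: [0.055, 0.998, 0.0, 0.0]
ft_force: [-1.7, 1.6, 2.0]
grip_width: 0.0193
grasp_force: 61.8
```

Request:
step_arm(targets="-1 0 0 -0.001 0 0 0;-1 0 0 -0.001 0 0 0;-1 0 0 -0.001 0 0 0")

```text
clock: 8.82
eef_pos: [0.5311, -0.1661, 0.0781]
tool_rot: [0.055, 0.998, 0.0, 0.0]
ft_force: [-1.2, 1.5, 0.8]
grip_width: 0.0198
grasp_force: 61.8
```

Request:
step_arm(targets="-1 -0.001 0.001 -0.001 0 0 0;-1 -0.001 0.001 -0.001 0 0 0;-1 -0.001 0.001 -0.001 0 0 0")

```text
clock: 9.07
eef_pos: [0.531, -0.1659, 0.0779]
tool_rot: [0.055, 0.998, -0.0, 0.001]
ft_force: [0.7, 1.0, 1.9]
grip_width: 0.0194
grasp_force: 61.9
```

Request:
step_arm(targets="-1 0 0 -0.001 0 0 0;-1 0 0 -0.001 0 0 0;-1 0 0 -0.001 0 0 0")

```text
clock: 9.32
eef_pos: [0.531, -0.1659, 0.0773]
tool_rot: [0.055, 0.998, -0.0, 0.0]
ft_force: [0.5, 0.1, 2.1]
grip_width: 0.0195
grasp_force: 61.9
```

Request:
step_arm(targets="-1 0 0 -0.001 0 0 0;-1 0 0 -0.001 0 0 0;-1 0 0 -0.001 0 0 0")

```text
clock: 9.57
eef_pos: [0.5309, -0.1659, 0.0768]
tool_rot: [0.055, 0.998, -0.0, 0.0]
ft_force: [0.5, -0.8, 2.1]
grip_width: 0.0191
grasp_force: 62.0
```

Request:
step_arm(targets="-1 0 0 -0.001 0 0 0;-1 0 0 -0.001 0 0 0;-1 0 0 -0.001 0 0 0")

```text
clock: 9.82
eef_pos: [0.5309, -0.1659, 0.0763]
tool_rot: [0.055, 0.998, -0.0, 0.0]
ft_force: [1.4, -1.0, 2.3]
grip_width: 0.0195
grasp_force: 62.0
```

Request:
step_arm(targets="-1 0 0 -0.001 0 0 0;-1 0 0 -0.001 0 0 0;-1 0 0 -0.001 0 0 0")

```text
clock: 10.07
eef_pos: [0.5309, -0.1659, 0.0758]
tool_rot: [0.055, 0.998, -0.0, 0.0]
ft_force: [1.8, -2.1, 2.5]
grip_width: 0.0192
grasp_force: 62.0
```

Request:
step_arm(targets="-1 0 0 -0.001 0 0 0;-1 0 0 -0.001 0 0 0;-1 0 0 -0.001 0 0 0")

```text
clock: 10.32
eef_pos: [0.5309, -0.1659, 0.0753]
tool_rot: [0.055, 0.998, -0.0, 0.0]
ft_force: [1.5, -2.3, 1.9]
grip_width: 0.019
grasp_force: 62.0
```

Request:
step_arm(targets="-1 0 0 -0.001 0 0 0;-1 0 0 -0.001 0 0 0;-1 0 0 -0.001 0 0 0")

```text
clock: 10.57
eef_pos: [0.5309, -0.1658, 0.0748]
tool_rot: [0.055, 0.998, -0.0, 0.0]
ft_force: [2.4, -2.7, 2.1]
grip_width: 0.0193
grasp_force: 62.0
```

Request:
step_arm(targets="-1 0.0005 -0.0005 -0.001 0 0 0;-1 0.0005 -0.0005 -0.001 0 0 0;-1 0.0005 -0.0005 -0.001 0 0 0")

```text
clock: 10.82
eef_pos: [0.5309, -0.1659, 0.0741]
tool_rot: [0.055, 0.998, -0.0, 0.0]
ft_force: [1.2, -2.2, 2.4]
grip_width: 0.0193
grasp_force: 62.1
```

Request:
step_arm(targets="-1 0 0 -0.001 0 0 0;-1 0 0 -0.001 0 0 0;-1 0 0 -0.001 0 0 0")

```text
clock: 11.07
eef_pos: [0.5309, -0.1659, 0.0736]
tool_rot: [0.055, 0.998, -0.0, 0.0]
ft_force: [2.3, -2.5, 2.9]
grip_width: 0.0193
grasp_force: 62.1
```

Request:
step_arm(targets="-1 0 0 -0.001 0 0 0;-1 0 0 -0.001 0 0 0;-1 0 0 -0.001 0 0 0")

```text
clock: 11.32
eef_pos: [0.5309, -0.1659, 0.0732]
tool_rot: [0.055, 0.998, -0.0, 0.0]
ft_force: [1.9, -1.9, 3.7]
grip_width: 0.0196
grasp_force: 62.1
```

Request:
step_arm(targets="-1 0 0 -0.001 0 0 0;-1 0 0 -0.001 0 0 0;-1 0 0 -0.001 0 0 0")

```text
clock: 11.57
eef_pos: [0.5309, -0.1659, 0.073]
tool_rot: [0.055, 0.998, -0.0, 0.0]
ft_force: [2.2, -2.4, 4.3]
grip_width: 0.0193
grasp_force: 62.5
```

Request:
step_arm(targets="-1 0 0 -0.001 0 0 0;-1 0 0 -0.001 0 0 0;-1 0 0 -0.001 0 0 0")

```text
clock: 11.82
eef_pos: [0.5309, -0.1659, 0.0728]
tool_rot: [0.055, 0.998, -0.0, 0.0]
ft_force: [1.2, -1.0, 7.3]
grip_width: 0.0195
grasp_force: 62.8
```

On the stop; I'll raise the force to about 17 N net.

Request:
step_arm(targets="-1 0 0 -0.001 0 0 0;-1 0 0 -0.001 0 0 0;-1 0 0 -0.001 0 0 0")

```text
clock: 12.07
eef_pos: [0.5309, -0.1658, 0.0726]
tool_rot: [0.055, 0.998, -0.0, 0.0]
ft_force: [-0.6, -2.1, 9.4]
grip_width: 0.0195
grasp_force: 63.0
```

Request:
step_arm(targets="-1 0 0 -0.001 0 0 0;-1 0 0 -0.001 0 0 0;-1 0 0 -0.001 0 0 0")

```text
clock: 12.32
eef_pos: [0.5309, -0.1658, 0.0724]
tool_rot: [0.055, 0.998, -0.0, 0.0]
ft_force: [-0.3, -2.1, 9.6]
grip_width: 0.0193
grasp_force: 63.3
```

```bash
python3 - <<'E'
from workcell import bot
o=bot.get_obs();print(o["eef_pos"],o["tool_rot"],o["ft_force"],o["ft_torque"])
E
```

```text
[ 0.5309464  -0.16584753  0.07239927] [ 5.53559295e-02  9.98466564e-01 -1.19840646e-04  4.77511947e-04] [-0.31799511 -2.09270742  9.58250365] [-0.36011001  0.12877612 -0.00622927]
```

Request:
step_arm(targets="-1 0 0 -0.001 0 0 0;-1 0 0 -0.001 0 0 0;-1 0 0 -0.001 0 0 0")

```text
clock: 12.57
eef_pos: [0.531, -0.1658, 0.0723]
tool_rot: [0.055, 0.998, -0.0, 0.001]
ft_force: [-0.6, -2.2, 11.8]
grip_width: 0.0194
grasp_force: 63.5
```

Request:
step_arm(targets="-1 0 0 -0.0005 0 0 0;-1 0 0 -0.0005 0 0 0;-1 0 0 -0.0005 0 0 0;-1 0 0 -0.0005 0 0 0")

```text
clock: 12.9
eef_pos: [0.531, -0.1658, 0.0722]
tool_rot: [0.055, 0.998, -0.0, 0.001]
ft_force: [-1.2, -0.3, 13.6]
grip_width: 0.0196
grasp_force: 63.6
```

Net about 17 N; holding for more than 1.5 s.

Request:
step_arm(targets="-1 0 0 0 0 0 0;-1 0 0 0 0 0 0;-1 0 0 0 0 0 0;-1 0 0 0 0 0 0;-1 0 0 0 0 0 0;-1 0 0 0 0 0 0;-1 0 0 0 0 0 0;-1 0 0 0 0 0 0;-1 0 0 0 0 0 0;-1 0 0 0 0 0 0")

```text
clock: 13.73
eef_pos: [0.5309, -0.1658, 0.0721]
tool_rot: [0.055, 0.998, -0.0, 0.001]
ft_force: [-2.0, -0.2, 13.6]
grip_width: 0.0194
grasp_force: 63.6
```

Request:
step_arm(targets="-1 0 0 0 0 0 0;-1 0 0 0 0 0 0;-1 0 0 0 0 0 0;-1 0 0 0 0 0 0;-1 0 0 0 0 0 0;-1 0 0 0 0 0 0;-1 0 0 0 0 0 0;-1 0 0 0 0 0 0;-1 0 0 0 0 0 0;-1 0 0 0 0 0 0")

```text
clock: 14.57
eef_pos: [0.531, -0.1658, 0.0722]
tool_rot: [0.055, 0.998, -0.0, 0.001]
ft_force: [-0.4, -0.2, 12.9]
grip_width: 0.0193
grasp_force: 63.6
```

```bash
python3 - <<'E'
from workcell import bot
o=bot.get_obs();print(o["eef_pos"],o["tool_rot"],o["ft_force"],o["ft_torque"])
E
```

```text
[ 0.53098764 -0.16584838  0.0721655 ] [ 5.53277430e-02  9.98468013e-01 -1.69103733e-04  6.62976336e-04] [-0.44951439 -0.23077659 12.94312122] [-0.31615692  0.36925831  0.00796963]
```

```bash
python3 - <<'E'
from h import *
F=[];T=[]
for k in range(16):
    im=bot.camera("scene");o=bot.get_obs();F.append(o["ft_force"]);T.append(o["ft_torque"])
print(np.mean(F,0),np.std(F,0),np.mean(T,0),np.std(T,0),o["clock"])
cv2.imwrite("pics/press.png",cv2.resize(im[165:210,236:296,::-1],(800,600),interpolation=cv2.INTER_CUBIC))
E
```

```text
[-1.54103981 -0.79277072 13.42901029] [0.60659991 0.57013368 0.37436756] [-0.29411631  0.3760952   0.01758504] [0.02776363 0.02888339 0.02857021] 15.3667
```

View pics/press.png

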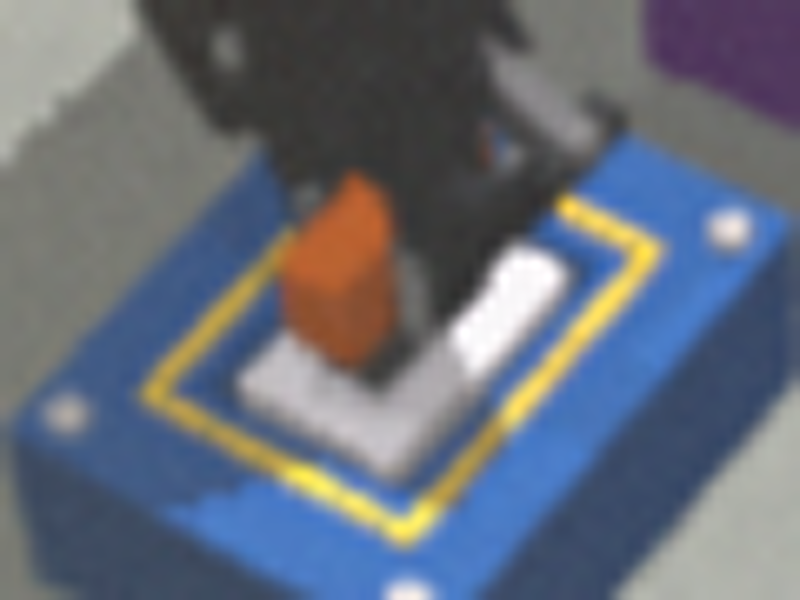

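The foot sits level in the well, top face front corner at (388,470), with even margins. Averaged net force is about 17 N. Now a slow lift.

Request:
step_arm(targets="-1 0 0 0.001 0 0 0;-1 0 0 0.003 0 0 0;-1 0 0 0.005 0 0 0;-1 0 0 0.007 0 0 0;-1 0 0 0.009 0 0 0;-1 0 0 0.011 0 0 0;-1 0 0 0.013 0 0 0;-1 0 0 0.015 0 0 0;-1 0 0 0.017 0 0 0;-1 0 0 0.019 0 0 0")

```text
clock: 16.2
eef_pos: [0.5305, -0.1656, 0.0796]
tool_rot: [0.055, 0.998, 0.0, -0.0]
ft_force: [2.9, -2.1, 0.6]
grip_width: 0.0194
grasp_force: 61.7
```

Request:
step_arm(targets="-1 0 0 0.0015 0 0 0;-1 0 0 0.003 0 0 0;-1 0 0 0.0045 0 0 0;-1 0 0 0.006 0 0 0;-1 0 0 0.0075 0 0 0;-1 0 0 0.009 0 0 0;-1 0 0 0.0105 0 0 0;-1 0 0 0.012 0 0 0;-1 0 0 0.0135 0 0 0;-1 0 0 0.015 0 0 0")

```text
clock: 17.03
eef_pos: [0.5296, -0.1655, 0.0866]
tool_rot: [0.055, 0.998, 0.0, -0.001]
ft_force: [0.4, 0.2, -3.4]
grip_width: 0.0192
grasp_force: 61.2
```

Request:
step_arm(targets="-1 0 0 0.005 0 0 0;-1 0 0 0.015 0 0 0;-1 0 0 0.03 0 0 0;-1 0 0 0.05 0 0 0;-1 0 0 0.075 0 0 0;-1 0 0 0.1 0 0 0;-1 0 0 0.125 0 0 0;-1 0 0 0.125 0 0 0;-1 0 0 0.125 0 0 0;-1 0 0 0.125 0 0 0")

```text
clock: 17.87
eef_pos: [0.5306, -0.1658, 0.1498]
tool_rot: [0.055, 0.998, 0.0, -0.0]
ft_force: [-0.5, -0.6, -3.1]
grip_width: 0.0195
grasp_force: 61.2
```

```bash
python3 - <<'E'
from h import *
from scipy.spatial.transform import Rotation as R
o=bot.get_obs();M=R.from_quat(o["tool_rot"]).as_matrix();print(o["eef_pos"],M[:,2].round(4),np.arctan2(-M[0,1],M[1,1]),o["ft_force"])
d=[.4620,.1107]-o["eef_pos"][:2];print("shift",d/.5,"turn",(-.4981-np.arctan2(-M[0,1],M[1,1]))/(np.pi/4))
im=bot.camera("scene")
cv2.imwrite("pics/lift.png",cv2.resize(im[155:215,226:306,::-1],(800,600),interpolation=cv2.INTER_CUBIC))
E
```

```text
[ 0.53056588 -0.16578216  0.14976314] [-2.e-04  0.e+00 -1.e+00] -0.11083769230066806 [-0.48681338 -0.63797868 -3.10541429]
shift [-0.13713175  0.55296432] turn -0.49307768434818583
```

View pics/lift.png

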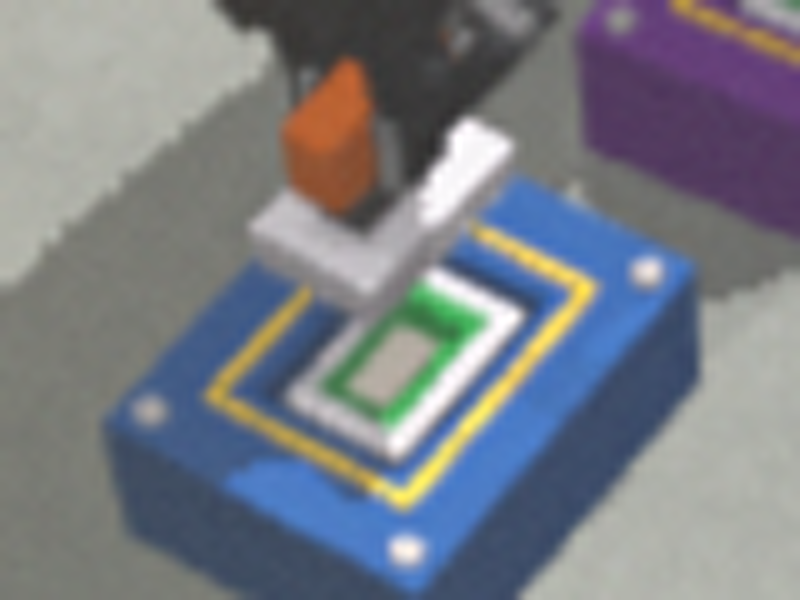

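The tamper is clear, and the plate (centre about 405,360) has sprung back up and looks level. Back to the dock along the reverse path.

Request:
step_arm(targets="-1 -0.007 0.028 0 0 0 -0.03;-1 -0.023 0.092 0 0 0 -0.09;-1 -0.043 0.174 0 0 0 -0.17;-1 -0.065 0.26 0 0 0 -0.25;-1 -0.087 0.347 0 0 0 -0.33;-1 -0.107 0.43 0 0 0 -0.4;-1 -0.122 0.49 0 0 0 -0.45;-1 -0.132 0.53 0 0 0 -0.48;-1 -0.137 0.553 0 0 0 -0.493;-1 -0.137 0.553 0 0 0 -0.493")

```text
clock: 18.75
eef_pos: [0.4609, 0.1131, 0.1491]
tool_rot: [0.244, 0.97, 0.0, -0.001]
ft_force: [-0.0, 0.1, -3.1]
grip_width: 0.0191
grasp_force: 61.2
```

Request:
step_arm(targets="-1 0 0 -0.02 0 0 0;-1 0 0 -0.06 0 0 0;-1 0 0 -0.1 0 0 0;-1 0 0 -0.13 0 0 0;-1 0 0 -0.15 0 0 0;-1 0 0 -0.16 0 0 0;-1 0 0 -0.16 0 0 0;-1 0 0 -0.16 0 0 0;-1 0 0 -0.16 0 0 0")

```text
clock: 19.5
eef_pos: [0.463, 0.1105, 0.0705]
tool_rot: [0.247, 0.969, 0.0, 0.001]
ft_force: [0.4, -0.0, -2.6]
grip_width: 0.0193
grasp_force: 61.1
```

```bash
python3 - <<'E'
from h import *
from scipy.spatial.transform import Rotation as R
o=bot.get_obs();M=R.from_quat(o["tool_rot"]).as_matrix();print(o["eef_pos"],M[:,2].round(4),np.arctan2(-M[0,1],M[1,1]),o["ft_force"])
im=bot.camera("scene")
cv2.imwrite("pics/dock.png",cv2.resize(im[178:238,315:395,::-1],(800,600),interpolation=cv2.INTER_CUBIC))
E
```

```text
[0.46303408 0.1105115  0.07051203] [ 1.3e-03  2.0e-04 -1.0e+00] -0.49844892453369555 [ 0.42574985 -0.00668908 -2.58118882]
```

View pics/dock.png

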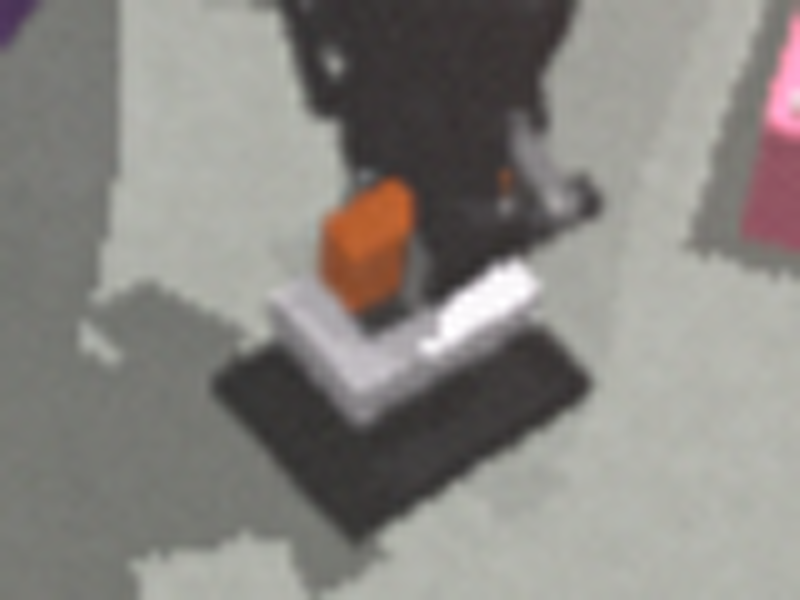

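The foot hangs parallel above the dock at the pose it was taken from. Lowering gently.

Request:
step_arm(targets="-1 0 0 -0.01 0 0 0;-1 0 0 -0.02 0 0 0;-1 0 0 -0.03 0 0 0;-1 0 0 -0.04 0 0 0;-1 0 0 -0.05 0 0 0;-1 0 0 -0.057 0 0 0;-1 0 0 -0.062 0 0 0;-1 0 0 -0.066 0 0 0;-1 0 0 -0.066 0 0 0;-1 0 0 -0.066 0 0 0")

```text
clock: 20.38
eef_pos: [0.4623, 0.1107, 0.0368]
tool_rot: [0.246, 0.969, -0.0, -0.0]
ft_force: [-0.3, -0.6, -3.1]
grip_width: 0.0192
grasp_force: 61.3
```

Request:
step_arm(targets="-1 0 0 -0.001 0 0 0;-1 0 0 -0.002 0 0 0;-1 0 0 -0.002 0 0 0;-1 0 0 -0.002 0 0 0")

```text
clock: 20.72
eef_pos: [0.4623, 0.1107, 0.036]
tool_rot: [0.246, 0.969, 0.0, 0.0]
ft_force: [-0.3, -0.4, -3.4]
grip_width: 0.0194
grasp_force: 61.3
```

Request:
step_arm(targets="-1 0 0 -0.001 0 0 0;-1 0 0 -0.001 0 0 0;-1 0 0 -0.001 0 0 0;-1 0 0 -0.001 0 0 0")

```text
clock: 21.05
eef_pos: [0.4623, 0.1107, 0.0354]
tool_rot: [0.246, 0.969, 0.0, 0.0]
ft_force: [-0.0, 0.1, -3.5]
grip_width: 0.0191
grasp_force: 61.3
```

Request:
step_arm(targets="-1 0 0 -0.001 0 0 0;-1 0 0 -0.001 0 0 0;-1 0 0 -0.001 0 0 0;-1 0 0 -0.001 0 0 0")

```text
clock: 21.38
eef_pos: [0.4624, 0.1107, 0.035]
tool_rot: [0.246, 0.969, 0.0, 0.0]
ft_force: [-0.8, 0.2, -1.7]
grip_width: 0.0194
grasp_force: 61.2
```

Request:
step_arm(targets="-1 0 0 -0.0005 0 0 0;-1 0 0 -0.0005 0 0 0;-1 0 0 -0.0005 0 0 0;-1 0 0 -0.0005 0 0 0")

```text
clock: 21.72
eef_pos: [0.4624, 0.1107, 0.035]
tool_rot: [0.246, 0.969, 0.0, 0.0]
ft_force: [-2.5, 1.0, 3.4]
grip_width: 0.0193
grasp_force: 62.1
```

Landed softly. Release and retreat upward.

Request:
step_arm(targets="-0.3 0 0 0 0 0 0;-0.3 0 0 0 0 0 0;0 0 0 0 0 0 0;1 0 0 0 0 0 0;1 0 0 0 0 0 0;1 0 0 0 0 0 0;1 0 0 0 0 0 0;1 0 0 0 0 0 0")

```text
clock: 22.38
eef_pos: [0.4623, 0.1107, 0.0346]
tool_rot: [0.246, 0.969, 0.0, 0.0]
ft_force: [0.4, -0.3, -0.1]
grip_width: 0.0853
grasp_force: 0.0
```

Request:
step_arm(targets="1 0 0 0.02 0 0 0;1 0 0 0.06 0 0 0;1 0 0 0.12 0 0 0;1 0 0 0.18 0 0 0;1 0 0 0.24 0 0 0;1 0 0 0.3 0 0 0;1 0 0 0.36 0 0 0;1 0 0 0.4 0 0 0;1 0 0 0.4 0 0 0;1 0 0 0.4 0 0 0")

```text
clock: 23.22
eef_pos: [0.4631, 0.1108, 0.2358]
tool_rot: [0.246, 0.969, 0.001, 0.001]
ft_force: [-0.5, 0.0, -0.7]
grip_width: 0.0853
grasp_force: 0.0
```

```bash
python3 - <<'E'
from h import *
im=bot.camera("scene")[:,:,::-1]
a=cv2.resize(im[178:238,315:368],None,fx=7.5,fy=7.5,interpolation=cv2.INTER_CUBIC)
a=cv2.resize(im[180:240,315:395],(400,300),interpolation=cv2.INTER_CUBIC);b=cv2.resize(im[164:224,226:306],(400,300),interpolation=cv2.INTER_CUBIC)
cv2.imwrite("pics/end.png",np.vstack([np.hstack([a,b]),cv2.resize(im[:,:],(480,300))[:, :].copy() if 0 else np.hstack([cv2.resize(im,(480,300)),np.zeros((300,320,3),np.uint8)])]))
E
```

```text
(no output)
```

View pics/end.png

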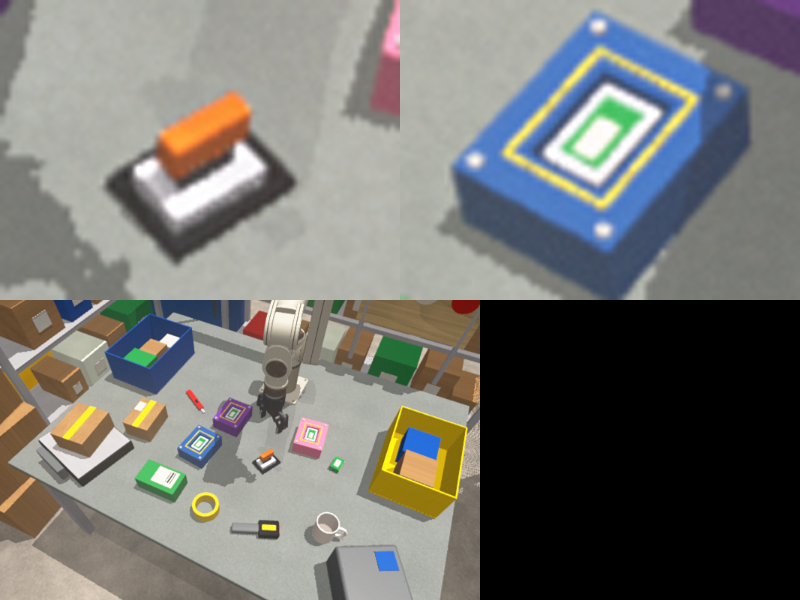

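The tamper stands upright in its dock (200,165). The plate (605,133) is up and evenly framed, and the other things are undisturbed. Handing in.

```bash
python3 -c "
from workcell import bot
print(bot.job_done())"
```

```text
the job is handed in; nothing more can be done
None
```

The job is handed in: I held the plate on its stop at about 17 N for some 2.4 s, it sprang back up and looks level in the picture (tilt not measured), the highest force I read was about 17 N, and the tamper is set softly back in its dock with the other things apparently where they were.

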